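# Turn a lidded parts box over in its V-stand

### The arm

A 7-joint arm with a two-finger parallel gripper is mounted at the origin on a cart in front of the work surface, level with it; the furniture and walls round the work are solid. World frame = base frame: x ahead of the robot, y to its left, z up, the work surface at z = 0. Lengths are in m, angles in rad, forces in N, time in s.
With the tool pointing down it reaches from about 0.4 to 0.9 m from the base axis. Payload 5.6 kg.
Tool frame: the origin (TCP) lies midway between the tips of the shut fingers; the grasp point (between the pads) lies 19 mm behind it; z points along the fingers, y is the line along which they close (so a half turn about z gives the same grasp; the last joint's range is limited). The gripper opens to 92 mm and grips with 3 to 60 N. Pads are 20 mm wide; open, the fingers measure 128 mm over their backs; the gripper's body (75 mm by 189 mm) begins 69 mm behind the grasp point.
Start: joints at [1.223, 0.468, -0.012, 1.603, 0.006, 1.071, -0.056], TCP at [0.195, -0.62, 0.215] pointing down, gripper open.
Joint ranges: [-2.53, 2.53], [-0.31, 2.02], [-1.57, 1.55], [0.28, 2.44], [-1.29, 4.43], [0.15, 1.84], [-2.92, 2.92]. Speed limits (rad/s): [2.57, 2.57, 3.14, 3.14, 3.14, 3.14, 3.14].

### API

Orientations are given as a 3x3 rotation matrix whose columns are the frame's x, y, z axes.
In Python, from station import env, effector, solver, viewer, workorder, search_frame, tip_of gives the robot as it stands. Calls block until the motion is done:
- env.reach(position, orientation): joint-space move of the TCP to a pose.
- env.movel(position, frame=None, rate=0.15): straight line of the TCP; frame=None keeps the orientation; rate is the mean speed in m/s.
- env.goto_joints(angles): joint-space move.
- effector.release() and effector.grasp(squeeze=None): open the fingers fully, or close them until they stop; squeeze is the grip in N (None keeps the last).
- env.pause(seconds).
- solver.inverse_kinematics(position, orientation): joint angles nearest the present ones, or None.
- env.sense(): the state.
- viewer.read_camera(name): name is "scene" or "top" or "wrist"; returns (picture, depth): 384x512x3 uint8, red, green, blue; 384x512 float32, m along the optical axis (not along the pixel's ray), 0 where there is no reading.
- viewer.camera_info(name): a dict with "intrinsics" (3x3 intrinsics, pixels), "eye" and "rotation" of the camera in the world; the wrist camera has in their place "T_tool_cam" (4x4, takes a point from camera to tool coordinates, whose origin is the TCP and whose axes are the flange's). Camera axes: x right, y up, looking along -z (the intrinsics and any distortion apply to the point x, -y, -z); pixel columns grow to the right and rows downward; lengths in m; the calibration is good to about 2 mm. The wrist camera is an equidistant fisheye: a pixel r from the principal point sees the ray r / f radians off the axis. A picture is of the moment at which its call begins: read the wrist's pose just before it. camera_info takes no time and is no camera call.
A pose or a line that the arm cannot do raises env.PlanningError and nothing moves.
- workorder.finish_job(): hands the job in; it is judged then, once.
Trained networks look in the newest picture that a camera, given by its name, has taken for a name from the list of things; names that differ only in an ending like _2 or _b are one class to them, and where a whole thing is asked for, a point or a joint stands for the part that bears it (a point fixed in the world has none). Each returns a list of dicts, best first, with "score" (0 to 1); they miss things now and then, are a little off and sometimes report something else, mostly with a low value. They report only what shows in the picture. A call takes as long as a camera call. They do not tell look-alikes from the thing itself.
- search_frame(camera, name): "at" ([x, y, z] in m, in world coordinates, good to about 4 mm: the middle of the surface that is visible of it).
- tip_of(camera, name): "at" ([x, y, z] in m, in world coordinates, good to about 4 mm: a listed point, or the origin of a listed thing).
The state is a dict: "t": time; "joint_positions": joint angles; "joint_velocities": joint speeds; "tau": joint torques, N m; "ee_pos": TCP position; "tcp_rot": TCP orientation; "wrist_force": force on the tool from outside, world axes, zero at the start; "moment": the same for the moment, N m; "gripper_width": finger opening in m; "grasp_force": force on a finger pad.
Only numpy, scipy, OpenCV 4.12 (cv2) and the standard library are available. Lean on these libraries where they do the work, as an engineer would, in place of code of your own. Each camera call takes 0.05 s, during which the arm holds its last target. There are 200 camera calls.

### The job

Two wooden boxes lie in V-shaped stands on the bench, each with its darker lid facing up and away from the robot. Turn the longer box over so that its pale underside can be labelled: the lid is loose and a nut lies inside, so keep it pinched shut while you turn it over and lay it back squarely in the same stand with the lid now facing down towards the robot. The lid must not come off on the way; leave the shorter box as it is.

Things in the scene. Friction and masses are not known exactly. Their poses are not given: they have to be found in the camera images.
- box: The longer box without lid: pale wood, 60 x 130 x 43 mm (x, y, z), 5 mm walls, 0.11-0.22 kg. With lid on it is 48 mm thick; origin: the centre of the closed box, 24 mm above its underside; z points to the lid. At the start it is home in its stand, z up and away from the robot, x down and away, both at 45 degrees: fingers coming in along x between the uprights can pinch lid and underside.
- lid: The longer box's loose lid: dark wood plate 60 x 130 x 5 mm (x, y, z) with a 6 mm deep plug beneath that fits the box with 1.5 mm play; no hinge or catch. Origin: centre of the plate's underside, which when shut lies 19 mm along the box's z from the box's origin; axes as the box's.
- stand_seat (a point): Where the closed longer box's centre lies when home in its fixed stand, either way up; 163 mm above the bench. z up, y along the V and the box's length, x away from the robot. Two ply uprights 10 mm thick, 94 mm clear between them along y, each with a 90-degree V (faces at 45 degrees), its lowest line 125 mm above the bench and 4 mm in +x from this point; base 120 x 122 x 12 mm.
- short_box: The shorter box, to be left alone: the same look and section but 85 mm long, lying in a narrower stand of its own. Origin and axes as the longer box's.
Not all that is in view belongs to the job. Leave any pink look-alike of the box alone. There is more than one size of the lid; the one meant has the size given above.

How it is judged:
At the end, for the whole second after the job is handed in: The longer box lies at rest in its own stand with the lid side facing down at 45 degrees (within 11 degrees), its centre within 15 mm of the stand's seat and its length within 10 degrees of the stand's; the lid is shut (its origin within 25 mm of the box's, 19 mm when shut) (angle between box's own z axis and vertical between 2.16 and 2.55 rad and distance between box and stand_seat below 0.015 m and angle between the y axis of box and the y axis of stand_seat, either way round below 0.175 rad and distance between lid and box below 0.025 m and linear speed of each of box, lid below 0.02 m/s); the robot touches nothing.
It fails at once if the lid comes off the box (its origin more than 30 mm from the box's, 11 mm more than when shut) (distance between lid and box above 0.03 m).
It fails at once if the shorter box is shifted by more than 15 mm (distance of short_box from where it was at the start of the episode above 0.015 m).
It also fails if it takes over 45 s, if anything falls off the work surface, if the arm or the gripper's body presses on something with over 40 N, if the wrist force passes 120 N, or if a joint passes its speed limit or range.

## Working session

There is one attempt and no reset: what is moved stays moved. The work goes in short steps, each a Python script; the robot and the scene stay as the last script left them, time stands still between calls to the robot, and variables do not carry over. Pictures are saved under pics/ and viewed, at most 10 in all, crops included, and the job is handed in when it is done.

```bash
ls; mkdir -p pics
python3 - <<'E'
from station import env, effector, solver, viewer, workorder, search_frame, tip_of
import cv2, numpy as np
ims=[]
for c in ("scene","top"):
    p,d=viewer.read_camera(c); ims.append(p)
    i=viewer.camera_info(c); print(c,np.round(i["intrinsics"],1).tolist(),np.round(i["eye"],3),np.round(i["rotation"],3).tolist())
    for n in ("box","lid","stand_seat","short_box"):
        print(c,n,[(np.round(r["at"],3).tolist(),round(r["score"],2)) for r in tip_of(c,n)][:4],[(np.round(r["at"],3).tolist(),round(r["score"],2)) for r in (search_frame(c,n) if n!="stand_seat" else [])][:4])
    np.save(f"pics/{c}_d.npy",d); cv2.imwrite(f"pics/{c}.png",p[:,:,::-1])
cv2.imwrite("pics/both.png",cv2.resize(np.vstack(ims)[:,:,::-1],(400*512//512*1,600)) if 0 else np.hstack([cv2.resize(x,(400,300)) for x in ims])[:,:,::-1])
print(env.sense()["t"])
E
```

```text
pics
scene [[471.7, 0.0, 258.8], [0.0, 471.7, 187.4], [0.0, 0.0, 1.0]] [-0.082 -0.541  0.556] [[0.653, 0.344, -0.675], [-0.757, 0.281, -0.59], [-0.013, 0.896, 0.444]]
scene box [([0.577, -0.008, 0.021], 0.73), ([0.579, -0.192, 0.164], 0.61)] [([0.557, -0.203, 0.179], 0.85), ([0.564, -0.021, 0.039], 0.8)]
scene lid [([0.434, -0.222, 0.001], 0.56), ([0.6, -0.193, 0.177], 0.44)] [([0.421, -0.224, 0.009], 0.71), ([0.579, -0.205, 0.198], 0.46)]
scene stand_seat [] []
scene short_box [([0.593, 0.154, 0.16], 0.81)] [([0.576, 0.129, 0.175], 0.62)]
top [[479.4, 0.0, 256.8], [0.0, 479.4, 194.8], [0.0, 0.0, 1.0]] [ 0.435 -0.015  1.137] [[0.007, 0.997, -0.076], [-1.0, 0.007, 0.005], [0.006, 0.076, 0.997]]
top box [([0.583, -0.188, 0.168], 0.81), ([0.579, -0.005, 0.012], 0.72)] [([0.574, -0.004, 0.038], 0.55)]
top lid [([0.596, -0.188, 0.178], 0.8), ([0.432, -0.219, 0.004], 0.68)] [([0.433, -0.216, 0.008], 0.91)]
top stand_seat [] []
top short_box [([0.592, 0.148, 0.163], 0.55)] [([0.588, 0.146, 0.184], 0.67)]
0.8
```

```bash
sleep 1; ls -la . pics
```

```text
.:
total 12
drwxr-xr-x  3 agent agent 4096 Dec  1 04:45 .
drwxr-xr-x 23 root  root  4096 Dec  1 04:45 ..
drwxr-xr-x  2 agent agent 4096 Dec  1 04:45 pics

pics:
total 2584
drwxr-xr-x 2 agent agent   4096 Dec  1 04:45 .
drwxr-xr-x 3 agent agent   4096 Dec  1 04:45 ..
-rw-r--r-- 1 agent agent 385709 Dec  1 04:45 both.png
-rw-r--r-- 1 agent agent 345928 Dec  1 04:45 scene.png
-rw-r--r-- 1 agent agent 786560 Dec  1 04:45 scene_d.npy
-rw-r--r-- 1 agent agent 317581 Dec  1 04:45 top.png
-rw-r--r-- 1 agent agent 786560 Dec  1 04:45 top_d.npy
```

View pics/scene.png

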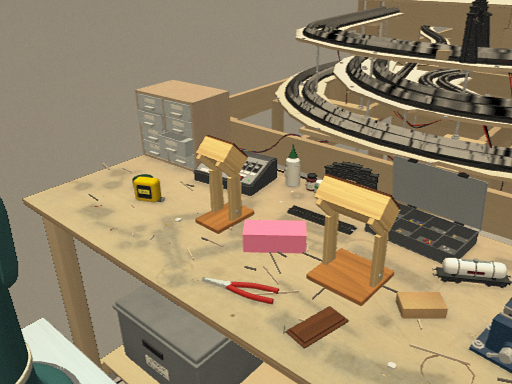

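View pics/top.png

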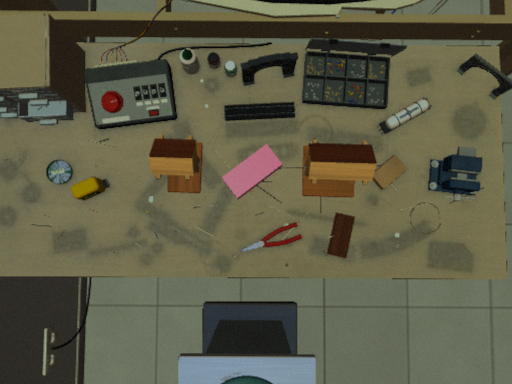

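The longer box over its stand is at scene (355,205) and top (340,160), about (0.58,-0.19,0.163). These could be confused with it:
- Pink look-alike: scene (275,237), top (253,170).
- Shorter box: scene (221,155), top (175,157).
- Loose lid decoy: scene (317,326), top (341,235).
- Small wood block: scene (421,304), top (389,171).

I choose the box at top (340,160). Next I fit its pose from depth and check IK.

```bash
cat > h.py <<'E'
from station import env, effector, solver, viewer, workorder, search_frame, tip_of
import cv2, numpy as np
def cloud(c,d):
    i=viewer.camera_info(c);K=i["intrinsics"];v,u=np.mgrid[:384,:512]
    P=np.stack([(u-K[0,2])/K[0,0]*d,-(v-K[1,2])/K[1,1]*d,-d],-1)
    return P@np.array(i["rotation"]).T+i["eye"]
def R(yaw,flip=0):
    # columns: tool x,y,z ; tool z = box x (down & away), tool y = +/- box z
    c,s=np.cos(yaw),np.sin(yaw);W=np.array([[c,-s,0],[s,c,0],[0,0,1]]);a=.5**.5
    z=np.array([a,0,-a]);y=np.array([a,0,a])*(-1 if flip else 1)
    return W@np.stack([np.cross(y,z),y,z],1)
E
python3 - <<'E'
from h import *
from scipy.optimize import least_squares
a=.5**.5
allp=[]
for c in("scene","top"):
    d=np.load(f"pics/{c}_d.npy");P=cloud(c,d)
    im=cv2.imread(f"pics/{c}.png");
    m=(d>0)&(abs(P[...,0]-.585)<.08)&(abs(P[...,1]+.19)<.1)&(P[...,2]>.135)&(P[...,2]<.26)
    Q=P[m];n=np.array([a,0,a]);b=np.array([a,0,-a]);o=np.array([.583,-.19,.163])
    print(c,len(Q),Q.min(0).round(3),Q.max(0).round(3))
    # robust two-plane fit: lid top (z=24) and -x face(x=-30)
    def tr(p):
        c_,s=np.cos(p[2]),np.sin(p[2]);X=Q-[p[0],-.19,p[1]]
        xr=c_*X[:,0]+s*X[:,1];return (xr-X[:,2])*a,(xr+X[:,2])*a,-s*X[:,0]+c_*X[:,1]
    def f(p):
        bx,bz,by=tr(p);e1=np.abs(bz-.024);e2=np.abs(bx+.03);return np.minimum(np.minimum(e1,e2),.006)
    best=min((least_squares(f,[.583+dx,.163,y0]) for y0 in(-.1,0,.1) for dx in (-.01,0,.01)),key=lambda r:r.cost)
    bx,bz,by=tr(best.x);k=((abs(bz-.024)<.004)|(abs(bx+.03)<.004));yy=by[k]
    print(best.x.round(4),best.cost,k.mean(),np.percentile(yy,[0,1,99,100]).round(4)-.19)
    for ch in (0,1):pass
s=env.sense();print(s["t"],s["gripper_width"])
q0=s["joint_positions"]
for fl in(0,1):
  for off in((0,0,0),(0,0,.15),(-.1,0,.1)):
    p=np.array([.583,-.19,.163])+np.array(off)+.019*R(0)[:,2]
    q=solver.inverse_kinematics(p,R(0,fl));print(fl,off,None if q is None else np.round(q,2))
E
```

```text
scene 2779 [ 0.533 -0.255  0.135] [ 0.616 -0.122  0.202]
[ 0.5747  0.1575 -0.0251] 0.013952618990527299 0.7466714645555955 [-0.2546 -0.2539 -0.1247 -0.1223]
top 2483 [ 0.534 -0.255  0.143] [ 0.627 -0.123  0.206]
[ 0.5807  0.1646 -0.0244] 0.002840890713069628 0.9750302053966975 [-0.2549 -0.253  -0.1252 -0.1241]
0.8 0.0918488744436302
0 (0, 0, 0) [ 1.42  0.85 -1.31  2.23  2.04  0.46 -1.33]
0 (0, 0, 0.15) [ 0.66  0.09 -0.28  2.15 -1.01  0.3   1.29]
0 (-0.1, 0, 0.1) None
1 (0, 0, 0) [ 1.42  0.85 -1.31  2.23  2.04  0.46  1.82]
1 (0, 0, 0.15) [ 0.65  0.09 -0.26  2.15 -1.01  0.3  -1.85]
1 (-0.1, 0, 0.1) None
```

Run:
```python
from h import *
C=np.array([.5815,-.1895,.163]);yw=-.024
for fl in(0,1):
  for b in (0,.03,.05,.06,.08):
    for u in (0,.05,.1,.15,.2):
      p=C+[0,0,u]+(.019-b)*R(yw)[:,2]
      q=solver.inverse_kinematics(p,R(yw,fl));print(fl,b,u,None if q is None else np.round(q,2))
```

```text
0 0 0 [ 1.42  0.85 -1.31  2.24  2.06  0.49 -1.37]
0 0 0.05 [ 1.44  0.64 -1.29  2.21  1.84  0.31 -1.28]
0 0 0.1 [ 1.49  0.47 -1.3   2.17  1.3   0.19 -0.84]
0 0 0.15 [ 0.66  0.08 -0.29  2.16 -0.99  0.28  1.24]
0 0 0.2 [ 0.68  0.02 -0.29  2.1  -0.75  0.37  0.98]
0 0.03 0 [ 1.46  0.71 -1.3   2.27  2.04  0.37 -1.42]
0 0.03 0.05 [ 1.49  0.49 -1.26  2.24  1.71  0.17 -1.22]
0 0.03 0.1 [ 0.6   0.09 -0.2   2.23 -1.27  0.26  1.55]
0 0.03 0.15 [ 0.65  0.01 -0.24  2.17 -0.92  0.34  1.17]
0 0.03 0.2 [ 0.68 -0.05 -0.26  2.11 -0.73  0.44  0.96]
0 0.05 0 [ 1.5   0.61 -1.28  2.29  2.04  0.28 -1.47]
0 0.05 0.05 [ 1.62  0.53 -1.41  2.25  1.53  0.23 -1.01]
0 0.05 0.1 [ 0.6   0.04 -0.18  2.24 -1.17  0.3   1.45]
0 0.05 0.15 [ 0.66 -0.03 -0.23  2.18 -0.88  0.38  1.13]
0 0.05 0.2 [ 0.69 -0.09 -0.24  2.11 -0.72  0.48  0.95]
0 0.06 0 [ 1.51  0.56 -1.27  2.3   2.05  0.22 -1.5 ]
0 0.06 0.05 [ 1.66  0.53 -1.45  2.25  1.44  0.23 -0.93]
0 0.06 0.1 [ 0.62  0.02 -0.19  2.25 -1.13  0.31  1.41]
0 0.06 0.15 [ 0.67 -0.05 -0.23  2.18 -0.86  0.4   1.11]
0 0.06 0.2 [ 0.69 -0.11 -0.24  2.11 -0.71  0.5   0.94]
0 0.08 0 [ 1.08
[... 919 characters left out ...]
7   0.05 -0.29  2.24 -1.16  0.29 -1.7 ]
1 0.05 0.15 [ 0.74 -0.03 -0.31  2.17 -0.88  0.38 -2.  ]
1 0.05 0.2 [ 0.79 -0.08 -0.34  2.1  -0.73  0.49 -2.18]
1 0.06 0 [ 1.51  0.56 -1.27  2.3   2.05  0.22  1.64]
1 0.06 0.05 [ 1.66  0.53 -1.45  2.25  1.44  0.23  2.21]
1 0.06 0.1 [ 0.72  0.02 -0.29  2.24 -1.12  0.31 -1.74]
1 0.06 0.15 [ 0.76 -0.05 -0.32  2.18 -0.87  0.4  -2.02]
1 0.06 0.2 [ 0.81 -0.1  -0.35  2.1  -0.73  0.51 -2.18]
1 0.08 0 [ 1.08  0.22 -0.68  2.33  4.27  0.19 -0.75]
1 0.08 0.05 [ 1.39  0.15 -0.98  2.27 -1.26  0.2  -1.52]
1 0.08 0.1 [ 0.75 -0.02 -0.3   2.25 -1.06  0.35 -1.8 ]
1 0.08 0.15 [ 0.8  -0.09 -0.33  2.18 -0.85  0.45 -2.04]
1 0.08 0.2 [ 0.85 -0.14 -0.35  2.1  -0.74  0.56 -2.18]
```

```bash
cat >> h.py <<'E'
from scipy.spatial.transform import Rotation as Ro
def chain(q,sg):
    A=[np.eye(3)]
    for k in range(7): A.append(A[-1]@Ro.from_euler('zyzyzyz'[k],sg[k]*q[k]).as_matrix())
    return A
C=np.array([.5815,-.1895,.163]);yw=-.024
E
python3 - <<'E'
from h import *
import itertools
D=[]
s=env.sense();D.append((s["joint_positions"],s["ee_pos"],s["tcp_rot"]))
rng=np.random.default_rng(0)
for i in range(60):
    Rr=R(rng.uniform(-.5,.5),i%2)@Ro.from_rotvec(rng.uniform(-.4,.4,3)).as_matrix();p=C+rng.uniform([-.1,-.2,0],[.1,.2,.2])
    q=solver.inverse_kinematics(p,Rr)
    if q is not None:D.append((q,p,Rr))
print(len(D))
best=[]
for sg in itertools.product((1,-1),repeat=7):
    T=[chain(q,sg)[-1].T@Rr for q,p,Rr in D]
    best.append((np.std(T,axis=0).max(),sg,np.mean(T,0)))
best.sort(key=lambda b:b[0]);print([(b[0].round(4),b[1]) for b in best[:3]]);sg=best[0][1];print(best[0][2].round(4))
A=[];B=[]
for q,p,Rr in D:
    ch=chain(q,sg);A.append(np.hstack(ch));B.append(p)
A=np.vstack(A);B=np.hstack(B)
x,res,rk,sv=np.linalg.lstsq(A,B,rcond=1e-8);print(x.reshape(-1,3).round(4),abs(A@x-B).max(),rk)
np.savez("kin.npz",sg=sg,T=best[0][2],d=x.reshape(-1,3))
E
```

```text
58
[(np.float64(0.0), (-1, 1, -1, 1, -1, 1, -1)), (np.float64(0.4231), (-1, -1, -1, 1, -1, 1, -1)), (np.float64(0.515), (1, 1, 1, 1, 1, 1, 1))]
[[ 0. -1. -0.]
 [ 1.  0.  0.]
 [-0. -0.  1.]]
[[-0.000e+00  0.000e+00  1.530e-01]
 [ 0.000e+00 -1.440e-02  1.530e-01]
 [-0.000e+00 -1.440e-02  2.603e-01]
 [ 0.000e+00 -2.100e-03  2.603e-01]
 [-0.000e+00 -2.100e-03  2.362e-01]
 [ 0.000e+00 -2.000e-04  2.362e-01]
 [-0.000e+00 -2.000e-04  1.649e-01]
 [-0.000e+00 -0.000e+00  1.649e-01]] 3.110289803487376e-11 17
```

```bash
cat >> h.py <<'E'
try: K=np.load("kin.npz")
except Exception: K=None
LO=np.array([-2.53,-.31,-1.57,.28,-1.29,.15,-2.92]);HI=np.array([2.53,2.02,1.55,2.44,4.43,1.84,2.92])
def fk(q):
    ch=chain(q,K["sg"]);pts=np.cumsum([c@d for c,d in zip(ch,K["d"])],0);return pts[-1],ch[-1]@K["T"],pts
def pose(b,u,fl=0,C=C,yw=yw): return C+[0,0,u]+(.019-b)*R(yw)[:,2],R(yw,fl)
E
cat > plan.py <<'E'
from h import *
from scipy.optimize import least_squares
U=.13;B=.065
way=[(B,u) for u in np.linspace(U,0,5)]+[(b,0) for b in np.linspace(B,0,4)[1:]]+[(0,u) for u in np.linspace(0,U,6)[1:]]
def solve(fl,q0,lo7,hi7):
    lo=LO+.04;hi=HI-.04;lo[6]=lo7;hi[6]=hi7
    P=[pose(b,u,fl) for b,u in way];n=len(P)
    def f(x):
        Q=x.reshape(n,7);r=[]
        for q,(p,Rr) in zip(Q,P):
            a,b,_=fk(q);r+=list((a-p)*100)+list(Ro.from_matrix(b@Rr.T).as_rotvec()*30)
        r+=list((.25*np.diff(Q,axis=0)).ravel());return np.array(r)
    from scipy.sparse import lil_matrix
    S=lil_matrix((6*n+7*(n-1),7*n),dtype=int)
    for i in range(n):
        S[6*i:6*i+6,7*i:7*i+7]=1
        for j in range(7):
            if i<n-1: S[6*n+7*i+j,7*i+j]=1;S[6*n+7*i+j,7*i+7+j]=1
    x0=np.clip(np.tile(q0,n),np.tile(lo,n)+1e-3,np.tile(hi,n)-1e-3)
    r=least_squares(f,x0,bounds=(np.tile(lo,n),np.tile(hi,n)),jac_sparsity=S,max_nfev=60)
    Q=r.x.reshape(n,7);e=max(abs(fk(q)[0]-p).max() for q,(p,_) in zip(Q,P))
    return r.cost,e,Q
if __name__=="__main__":
    out=[]
    for fl in(0,1):
      for q0 in ([.65,.05,-.3,2.2,-1,.3,1.3],[1.42,.7,-1.3,2.25,2,.4,-1.4],[.5,.5,.3,2.2,-.9,.5,1.],[.1,.3,.5,2.2,0,.4,0],[1,.3,-.7,2.3,4.2,.2,0],[.3,.4,0,2.2,3,.3,0],[-.6,.6,1.2,2.2,.5,.4,0]):
        for l,h in ((-2.85,-.26),(.26,2.85)):
          q=np.array(q0,float);q[6]=(l+h)/2
          c,e,Q=solve(fl,q,l,h);out.append((c,e,fl,Q))
    out.sort(key=lambda o:o[0])
    for c,e,fl,Q in out[:5]: print(round(c,3),round(e,4),fl,"maxstep",abs(np.diff(Q,axis=0)).max().round(2));print(Q[[0,4,7,12]].round(2));print(fk(Q[7])[2][[2,4,6]].round(2).tolist(),fk(Q[12])[2][[2,4,6]].round(2).tolist())
    np.savez("path.npz",Q=out[0][3],fl=out[0][2])
E
time python3 plan.py
```

```text
4.439 0.0086 0 maxstep 2.59
[[-0.81 -0.27  1.04  2.31  0.56  0.2  -0.26]
 [ 1.59  0.68 -1.41  2.3   1.87  0.35 -1.27]
 [ 1.39  0.79 -1.26  2.24  2.1   0.43 -1.45]
 [ 1.61  0.56 -1.49  2.14  1.23  0.34 -0.73]]
[[0.0, -0.19, 0.49], [0.2, -0.28, 0.53], [0.48, -0.19, 0.27]] [[-0.03, -0.14, 0.53], [0.16, -0.23, 0.63], [0.48, -0.19, 0.4]]
4.44 0.0086 0 maxstep 2.59
[[-0.81 -0.27  1.04  2.31  0.56  0.2  -0.26]
 [ 1.58  0.66 -1.39  2.3   1.89  0.33 -1.29]
 [ 1.38  0.77 -1.24  2.24  2.12  0.41 -1.48]
 [ 1.6   0.56 -1.49  2.14  1.22  0.34 -0.73]]
[[0.01, -0.18, 0.49], [0.2, -0.27, 0.53], [0.48, -0.19, 0.27]] [[-0.03, -0.14, 0.53], [0.16, -0.23, 0.63], [0.48, -0.19, 0.4]]
4.519 0.0191 0 maxstep 0.46
[[ 1.77  0.35 -1.53  2.17  0.66  0.21 -0.26]
 [ 1.59  0.67 -1.4   2.3   1.88  0.34 -1.28]
 [ 1.39  0.79 -1.26  2.24  2.1   0.43 -1.45]
 [ 1.61  0.57 -1.5   2.14  1.23  0.34 -0.73]]
[[0.0, -0.19, 0.49], [0.2, -0.28, 0.53], [0.48, -0.19, 0.27]] [[-0.03, -0.14, 0.53], [0.16, -0.23, 0.63], [0.48, -0.19, 0.4]]
4.527 0.0191 0 maxstep 0.48
[[ 1.77  0.35 -1.53  2.17  0.66  0.21 -0.26]
 [ 1.56  0.61 -1.35  2.3   1.93  0.27 -1.36]
 [ 1.34  0.7  -1.16  2.24  2.22  0.34 -1.62]
 [ 1.6   0.55 -1.48  2.14  1.21  0.33 -0.72]]
[[0.01, -0.17, 0.51], [0.21, -0.26, 0.54], [0.48, -0.19, 0.27]] [[-0.03, -0.13, 0.53], [0.16, -0.23, 0.63], [0.48, -0.19, 0.4]]
4.527 0.0191 0 maxstep 0.48
[[ 1.77  0.35 -1.53  2.17  0.66  0.21 -0.26]
 [ 1.56  0.61 -1.35  2.3   1.93  0.28 -1.36]
 [ 1.33  0.69 -1.15  2.24  2.22  0.34 -1.63]
 [ 1.6   0.55 -1.48  2.14  1.21  0.33 -0.71]]
[[0.01, -0.17, 0.51], [0.21, -0.26, 0.54], [0.48, -0.19, 0.27]] [[-0.03, -0.13, 0.53], [0.16, -0.23, 0.63], [0.48, -0.19, 0.4]]
real	4m11.059s
user	4m7.947s
sys	0m1.374s
```

```bash
cat > plan2.py <<'E'
import plan
from h import *
B=.06;U=.12
plan.way=[(b,0) for b in np.linspace(B,0,5)]+[(0,u) for u in np.linspace(0,U,7)[1:]]
c,e,Q=plan.solve(0,np.array([1.42,.7,-1.3,2.25,2,.4,-1.4]),-2.85,-.26)
print(c,e,abs(np.diff(Q,axis=0)).max());print(Q.round(2))
np.savez("path.npz",Q=Q)
# clearance of the approach start -> P by joint interpolation
q0=np.array([1.223,.468,-.012,1.603,.006,1.071,-.056])
Rb=np.stack([R(yw)[:,2],np.cross(R(yw)[:,1],R(yw)[:,2]),R(yw)[:,1]],1) # box x,y,z
pts=[(x,s*y,z) for x in(-.012,.012) for s in(-1,1) for y in(.046,.064) for z in np.linspace(0,-.085,6)]+[(x,y,z) for x in(-.038,.038) for y in np.linspace(-.095,.095,5) for z in(-.088,-.2)]
pts=np.array(pts)
for f in np.linspace(0,1,16):
    p,Rr,j=fk(q0+f*(Q[0]-q0));W=p+pts@Rr.T;X=(W-C)@Rb
    d=np.abs(X)-[.03,.065,.024];d=np.linalg.norm(np.maximum(d,0),axis=1).min()
    S=W-C;st=np.linalg.norm(np.maximum(np.abs(S-[0,0,-.08])-[.06,.061,.09],0),axis=1).min()
    print(round(f,2),p.round(3),"box",d.round(3),"stand",st.round(3),"minz",W[:,2].min().round(3),j[[2,4,6]].round(2).tolist())
E
time python3 plan2.py
```

```text
0.005638292849339056 1.493406236952044e-05 0.12273332821853566
[[ 1.55  0.62 -1.33  2.29  1.96  0.28 -1.38]
 [ 1.51  0.67 -1.32  2.28  1.99  0.34 -1.39]
 [ 1.47  0.73 -1.31  2.27  2.02  0.39 -1.4 ]
 [ 1.44  0.79 -1.31  2.25  2.04  0.44 -1.39]
 [ 1.42  0.84 -1.31  2.24  2.06  0.48 -1.38]
 [ 1.44  0.8  -1.34  2.23  1.96  0.46 -1.31]
 [ 1.47  0.77 -1.38  2.22  1.86  0.44 -1.23]
 [ 1.5   0.74 -1.41  2.2   1.74  0.43 -1.14]
 [ 1.53  0.7  -1.45  2.19  1.63  0.42 -1.05]
 [ 1.56  0.68 -1.49  2.17  1.5   0.41 -0.95]
 [ 1.6   0.65 -1.53  2.15  1.38  0.42 -0.84]]
0.0 [ 0.195 -0.62   0.214] box 0.45 stand 0.436 minz 0.214 [[0.01, -0.12, 0.54], [0.12, -0.43, 0.66], [0.2, -0.62, 0.38]]
0.07 [ 0.197 -0.611  0.191] box 0.433 stand 0.418 minz 0.189 [[0.01, -0.12, 0.54], [0.13, -0.42, 0.64], [0.21, -0.61, 0.36]]
0.13 [ 0.203 -0.603  0.171] box 0.417 stand 0.402 minz 0.168 [[0.01, -0.13, 0.54], [0.14, -0.41, 0.63], [0.22, -0.59, 0.33]]
0.2 [ 0.215 -0.596  0.154] box 0.401 stand 0.386 minz 0.149 [[0.01, -0.13, 0.53], [0.15, -0.4, 0.62], [0.24, -0.58, 0.32]]
0.27 [ 0.233 -0.589  0.141] box 0.383 stand 0.
[... 785 characters left out ...]
 -0.31, 0.58], [0.39, -0.4, 0.27]]
0.73 [ 0.468 -0.422  0.132] box 0.142 stand 0.131 minz 0.098 [[-0.01, -0.14, 0.52], [0.17, -0.3, 0.58], [0.41, -0.36, 0.27]]
0.8 [ 0.5   -0.372  0.143] box 0.101 stand 0.087 minz 0.106 [[-0.02, -0.15, 0.52], [0.17, -0.28, 0.58], [0.42, -0.32, 0.28]]
0.87 [ 0.526 -0.315  0.158] box 0.056 stand 0.053 minz 0.118 [[-0.02, -0.15, 0.52], [0.16, -0.27, 0.58], [0.43, -0.28, 0.29]]
0.93 [ 0.544 -0.254  0.174] box 0.005 stand 0.01 minz 0.131 [[-0.02, -0.15, 0.52], [0.16, -0.26, 0.58], [0.44, -0.23, 0.3]]
1.0 [ 0.553 -0.189  0.192] box 0.025 stand 0.001 minz 0.147 [[-0.03, -0.15, 0.52], [0.15, -0.24, 0.58], [0.44, -0.19, 0.31]]
real	0m8.963s
user	0m9.025s
sys	0m0.269s
```

```bash
cat > plan3.py <<'E'
import plan
from h import *
from scipy.optimize import least_squares
from scipy.spatial import cKDTree
Q=np.load("path.npz")["Q"];q0=np.array([1.223,.468,-.012,1.603,.006,1.071,-.056])
def ik(p,Rr,q):
    f=lambda x:np.r_[(fk(x)[0]-p)*100,Ro.from_matrix(fk(x)[1]@Rr.T).as_rotvec()*30,.05*(x-q)]
    r=least_squares(f,np.clip(q,LO+.05,HI-.05),bounds=(LO+.04,HI-.04));print("ik err",abs(fk(r.x)[0]-p).max().round(4),r.x.round(2));return r.x
pP,RP=pose(.06,0)
V=ik(pP+[-.03,-.11,.03],RP,Q[0])
M=(q0+V)/2
H=ik(np.array([.42,-.36,.30]),Ro.from_euler('y',-25,degrees=True).as_matrix()@fk(M)[1] if 0 else Ro.from_rotvec(.5*Ro.from_matrix(RP@fk(q0)[1].T).as_rotvec()).as_matrix()@fk(q0)[1],M)
cl=[]
for c in("scene","top"):
    d=np.load(f"pics/{c}_d.npy");P=cloud(c,d)[d>0];cl.append(P[(P[:,2]>.02)&(P[:,0]>.3)])
cl=np.vstack(cl);t=cKDTree(cl)
e=cl[(abs(cl[:,1]+.48)<.08)&(cl[:,0]<.68)];print("engine",e.min(0).round(2),e.max(0).round(2))
pts=np.array([(x,s*y,z) for x in(-.012,0,.012) for s in(-1,1) for y in(.046,.064) for z in np.linspace(0,-.085,9)]+[(x,y,z) for x in(-.038,0,.038) for y in np.linspace(-.095,.095,9) for z in(-.088,-.13,-.2)])
for a,b,n in((q0,H,"H"),(H,V,"V"),(V,Q[0],"P"),(Q[0],Q[4],"G")):
    print(n,[(lambda p,Rr,_:(t.query(p+pts@Rr.T)[0].min().round(3),(p+pts@Rr.T)[:,2].min().round(2)))(*fk(a+f*(b-a))) for f in np.linspace(0,1,9)])
np.savez("via.npz",H=H,V=V)
E
python3 plan3.py
```

```text
ik err 0.0 [ 1.85  0.86 -1.53  2.18  1.34  0.41 -0.5 ]
ik err 0.0 [ 2.01  0.34 -1.46  1.98  0.35  0.74 -0.26]
engine [ 0.51 -0.52  0.02] [ 0.63 -0.43  0.08]
H [(np.float64(0.356), np.float64(0.21)), (np.float64(0.32), np.float64(0.21)), (np.float64(0.284), np.float64(0.21)), (np.float64(0.254), np.float64(0.21)), (np.float64(0.233), np.float64(0.22)), (np.float64(0.225), np.float64(0.23)), (np.float64(0.231), np.float64(0.25)), (np.float64(0.221), np.float64(0.26)), (np.float64(0.198), np.float64(0.27))]
V [(np.float64(0.198), np.float64(0.27)), (np.float64(0.19), np.float64(0.26)), (np.float64(0.18), np.float64(0.24)), (np.float64(0.168), np.float64(0.23)), (np.float64(0.15), np.float64(0.21)), (np.float64(0.13), np.float64(0.2)), (np.float64(0.108), np.float64(0.19)), (np.float64(0.086), np.float64(0.18)), (np.float64(0.064), np.float64(0.18))]
P [(np.float64(0.064), np.float64(0.18)), (np.float64(0.052), np.float64(0.17)), (np.float64(0.04), np.float64(0.17)), (np.float64(0.031), np.float64(0.16)), (np.float64(0.024), np.float64(0.16)), (np.float64(0.02), np.float64(0.16)), (np.float64(0.018), np.float64(0.15)), (np.float64(0.024), np.float64(0.15)), (np.float64(0.022), np.float64(0.15))]
G [(np.float64(0.022), np.float64(0.15)), (np.float64(0.02), np.float64(0.14)), (np.float64(0.02), np.float64(0.14)), (np.float64(0.019), np.float64(0.13)), (np.float64(0.019), np.float64(0.13)), (np.float64(0.019), np.float64(0.12)), (np.float64(0.019), np.float64(0.12)), (np.float64(0.02), np.float64(0.11)), (np.float64(0.019), np.float64(0.1))]
```

Clearances are ample. I'll move to the pre-grasp P and look with the wrist camera.

Run:
```python
from h import *
Q=np.load("path.npz")["Q"];v=np.load("via.npz")
effector.release()
for q in(v["H"],v["V"],Q[0]): env.goto_joints(q.tolist()); print(env.sense()["t"])
s=env.sense();print(s["ee_pos"],pose(.06,0)[0],s["gripper_width"])
p,d=viewer.read_camera("wrist");np.save("pics/w1d.npy",d)
i=viewer.camera_info("wrist");print({k:np.round(x,3).tolist() for k,x in i.items()} )
print([(np.round(r["at"],4).tolist(),round(r["score"],2)) for n in("box","lid") for r in tip_of("wrist",n)])
p2,d2=viewer.read_camera("scene");np.save("pics/s2d.npy",d2)
cv2.imwrite("pics/w1.png",np.hstack([p[40:340,50:450],p2[110:335,200:500].repeat(1,0) if 0 else cv2.resize(p2[110:335,200:500],(400,300))])[:,:,::-1])
```

```text
2.3417
3.2833
4.1417
[ 0.55283145 -0.19015583  0.19265848] [ 0.55251697 -0.18880427  0.19199138] 0.09164831598324286
{'intrinsics': [[297.319, 0.0, 251.925], [0.0, 297.319, 190.252], [0.0, 0.0, 1.0]], 'T_tool_cam': [[-0.001, 0.959, 0.283, 0.081], [1.0, 0.0, 0.0, -0.0], [0.0, 0.283, -0.959, -0.171], [0.0, 0.0, 0.0, 1.0]]}
[([0.5845, -0.1869, 0.1577], 0.97), ([0.5787, -0.007, 0.0187], 0.59), ([0.433, -0.2195, 0.0055], 0.74)]
```

View pics/w1.png

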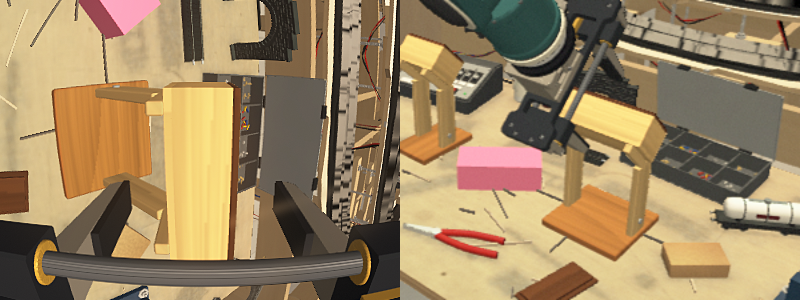

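The left half (wrist) shows the chosen box's pale long face at crop columns 163–233 with the dark lid edge at about 237. It is seated between the fingers (about 130 and 275), which stand between the uprights. The right half confirms the hand is at the longer box. I measure the centring from wrist depth.

```bash
cat >> h.py <<'E'
def wcloud(d):
    i=viewer.camera_info("wrist");Kk=np.array(i["intrinsics"]);T=np.array(i["T_tool_cam"]);v,u=np.mgrid[:384,:512]
    x=(u-Kk[0,2])/Kk[0,0];y=(v-Kk[1,2])/Kk[1,1];r=np.hypot(x,y)+1e-9;k=np.tan(np.minimum(r,1.4))/r
    P=np.stack([x*k*d,-y*k*d,-d],-1);return P@T[:3,:3].T+T[:3,3]
E
python3 - <<'E'
from h import *
d=np.load("pics/w1d.npy");P=wcloud(d);m=(d>0)&(abs(P[...,1])<.04)&(abs(P[...,0])<.11)&(P[...,2]>-.02)&(P[...,2]<.06)
Q=P[m];print(len(Q));h,e=np.histogram(Q[:,2],bins=40);z0=e[h.argmax()]+.001;print("face z",z0,"expected",.06-.019-.03)
F=Q[abs(Q[:,2]-z0)<.005]
for a in range(-6,7,2):
    s=F[abs(F[:,0]-a/100)<.01]
    if len(s)>20:print(a,len(s),np.percentile(s[:,1],[1,99]).round(4),np.median(s[:,2]).round(4))
print(np.percentile(F[:,0],[1,99]))
E
```

```text
13500
face z 0.01058359863407448 expected 0.010999999999999996
-6 605 [-0.0346  0.0228] 0.0109
-4 1612 [-0.0349  0.0224] 0.0108
-2 1723 [-0.0242  0.023 ] 0.0108
0 1923 [-0.024   0.0227] 0.0107
2 2142 [-0.0238  0.0227] 0.0106
4 2349 [-0.0239  0.0227] 0.0106
6 2534 [-0.035   0.0228] 0.0107
[-0.05613182  0.06722844]
```

Run:
```python
from h import *
Q=np.load("path.npz")["Q"]
def st(n):
    s=env.sense();print(n,round(s["t"],2),np.round(s["ee_pos"],4),round(s["gripper_width"],4),round(s["grasp_force"],1),np.round(s["wrist_force"],1))
for q in Q[[2,4]]: env.goto_joints(q.tolist())
st("G");print(pose(0,0)[0])
effector.grasp(squeeze=45);env.pause(.3);st("grip")
for q in Q[5:]: env.goto_joints(q.tolist());st("up")
p,d=viewer.read_camera("wrist");p2,_=viewer.read_camera("scene")
cv2.imwrite("pics/w2.png",np.hstack([p[40:340,50:450],cv2.resize(p2[60:330,150:510],(400,300))])[:,:,::-1])
```

```text
G 4.86 [ 0.5948 -0.189   0.1492] 0.0916 0.0 [ 0.6 -0.1 -0.5]
[ 0.59493116 -0.18982241  0.14956497]
grip 5.89 [ 0.5952 -0.1901  0.1503] 0.0477 45.0 [-4.4 -1.3  6.1]
up 6.14 [ 0.5948 -0.1903  0.1695] 0.0478 45.0 [-0.4  0.1 -2.8]
up 6.39 [ 0.5947 -0.1903  0.1889] 0.0479 45.0 [-0.2  0.2 -3.1]
up 6.64 [ 0.5947 -0.1903  0.2088] 0.0481 45.0 [-0.7 -0.2 -2.6]
up 6.89 [ 0.5948 -0.1903  0.2287] 0.0481 45.0 [-0.4  0.1 -2.5]
up 7.14 [ 0.5947 -0.1904  0.2487] 0.048 45.0 [-0.3  0.8 -3.4]
up 7.39 [ 0.5947 -0.1904  0.2687] 0.0479 45.0 [-1.   0.2 -3.1]
```

View pics/w2.png

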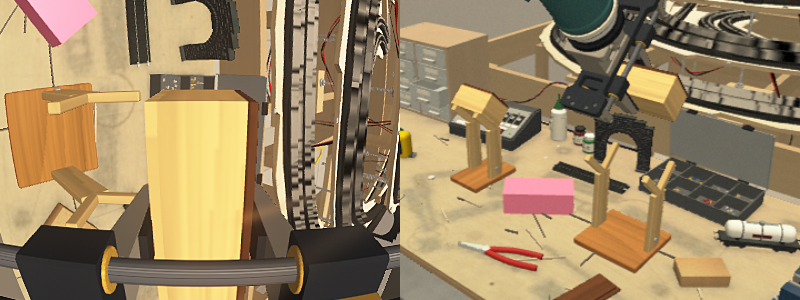

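The box is held shut above the empty stand (crop right (655,90)). Next: check the swing clearance, then flip joint 7 by π.

Run:
```python
from h import *
from scipy.spatial import cKDTree
Q=np.load("path.npz")["Q"]
cl=[]
for c in("scene","top"):
    d=np.load(f"pics/{c}_d.npy");P=cloud(c,d)[d>0]
    P=P[(P[:,2]>.02)&(P[:,0]>.3)];X=P-C
    on=(np.abs(X)<[.06,.08,.06]).all(1)&(P[:,2]>.155);cl.append(P[~on])
t=cKDTree(np.vstack(cl))
pts=np.array([(a,y,z-.019) for a in np.linspace(-.067,.067,9) for y in(-.024,0,.024) for z in(-.03,0,.03)]+[(x,y,z) for x in(-.038,.038) for y in np.linspace(-.095,.095,9) for z in(-.088,-.13,-.2)])
steps=[];cs=[]
for f in np.linspace(0,1,7):
    q=Q[-1].copy();q[6]+=f*np.pi;steps.append(q);p,Rr,_=fk(q);cs.append(t.query(p+pts@Rr.T)[0].min().round(3))
print(cs)
if min(cs)>.02:
    for q in steps[1:]:
        env.goto_joints(q.tolist());s=env.sense();print(round(s["t"],2),round(s["gripper_width"],4),s["grasp_force"],np.round(s["wrist_force"],1))
p,d=viewer.read_camera("wrist");np.save("pics/w3d.npy",d);p2,_=viewer.read_camera("scene")
cv2.imwrite("pics/w3.png",np.hstack([p[40:340,50:450],cv2.resize(p2[60:330,150:510],(400,300))])[:,:,::-1])
```

```text
[np.float64(0.091), np.float64(0.07), np.float64(0.057), np.float64(0.06), np.float64(0.057), np.float64(0.07), np.float64(0.091)]
8.06 0.0479 44.99821901321411 [ 0.4 -0.6 -1.4]
8.62 0.0477 44.99822795391083 [-0.4 -1.  -2.7]
9.19 0.0479 44.99837100505829 [ 0.6 -0.5 -2.1]
9.76 0.0477 44.998193979263306 [ 0.7 -0.6 -2.5]
10.32 0.048 44.99816536903381 [-0.  -0.2 -2. ]
10.89 0.0476 44.99810993671417 [-0.   0.1 -1.9]
```

View pics/w3.png

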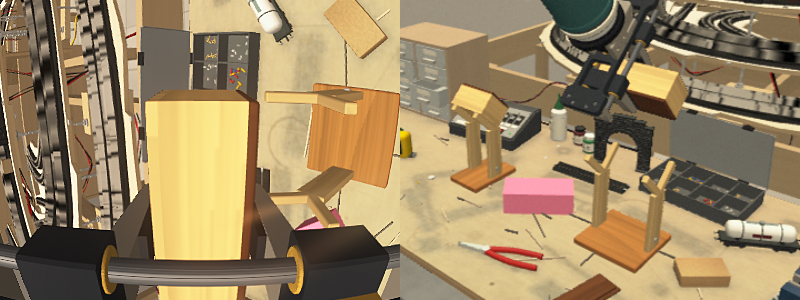

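The box is flipped. Its dark lid now faces down towards the robot (crop right (612,95)) and is shut, with no slip in hand. I lower along the reversed path with a force guard.

Run:
```python
from h import *
d=np.load("pics/w3d.npy");P=wcloud(d);m=(d>0)&(abs(P[...,1])<.022)&(abs(P[...,0])<.08)&(P[...,2]>-.07)&(P[...,2]<-.03);F=P[m]
k=np.polyfit(F[:,0],F[:,2],1);print("face tilt",k,len(F))
Q=np.load("path.npz")["Q"].copy();Q[:,6]+=np.pi
def st(n):
    s=env.sense();print(n,round(s["t"],2),np.round(s["ee_pos"],4),round(s["gripper_width"],4),np.round(s["wrist_force"],1));return s["wrist_force"]
for q in Q[[9,8,7,6,5]]: env.goto_joints(q.tolist())
st("low")
for f in(.25,.5,.65,.75,.85,.9,.95,1):
    env.goto_joints((Q[5]+f*(Q[4]-Q[5])).tolist());w=st(f)
    if np.linalg.norm(w-[0,0,-2.5])>10:break
p2,_=viewer.read_camera("scene");p,_=viewer.read_camera("wrist")
cv2.imwrite("pics/w4.png",np.hstack([p[40:340,50:450],cv2.resize(p2[100:325,200:500],(400,300))])[:,:,::-1])
```

```text
face tilt [ 0.00846903 -0.04911675] 18104
low 12.24 [ 0.595  -0.1895  0.1703] 0.0476 [ 0.  -0.1 -3.1]
0.25 12.49 [ 0.5953 -0.19    0.1656] 0.0479 [ 0.3  0.9 -2.7]
0.5 12.74 [ 0.5949 -0.1901  0.1599] 0.0481 [-0.7  1.  -2.9]
0.65 12.99 [ 0.5948 -0.19    0.1564] 0.0475 [ 0.  -0.8 -3. ]
0.75 13.24 [ 0.5949 -0.1899  0.1544] 0.0477 [-0.2 -0.6 -2.1]
0.85 13.49 [ 0.5948 -0.1899  0.1524] 0.048 [ 0.1 -0.2 -3. ]
0.9 13.74 [ 0.5949 -0.1899  0.1515] 0.0477 [-0.7  0.6 -2.8]
0.95 13.99 [ 0.5949 -0.1899  0.1505] 0.0479 [ 0.2 -0.8 -2.7]
1 14.24 [ 0.5952 -0.1899  0.1502] 0.0478 [-5.3 -0.3  4.9]
```

View pics/w4.png

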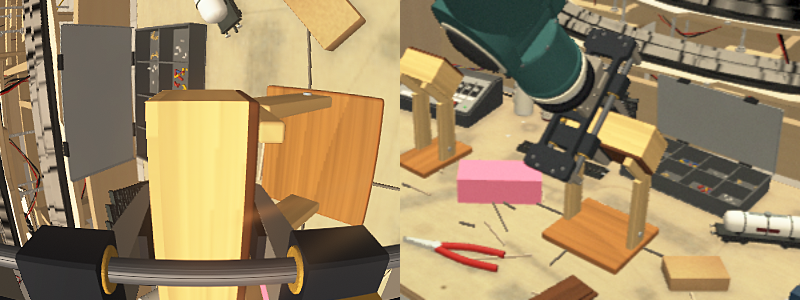

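It is seated: the force on the far V face is about 7 N and the picture shows the box in both uprights. Release and retreat.

Run:
```python
from h import *
Q=np.load("path.npz")["Q"].copy();Q[:,6]+=np.pi;V=np.load("via.npz")["V"].copy();V[6]+=np.pi;H=np.load("via.npz")["H"].copy();H[6]+=np.pi;H[6]=min(H[6],2.85)
effector.release();env.pause(.3)
for q in(Q[3],Q[2],Q[1],Q[0],V,H): env.goto_joints(q.tolist())
env.pause(.5);s=env.sense();print(s["t"],s["wrist_force"].round(1) if hasattr(s["wrist_force"],"round") else s["wrist_force"])
ims=[]
for c in("scene","top"):
    p,d=viewer.read_camera(c);ims.append(p)
    print(c,[(n,np.round(r["at"],3).tolist(),round(r["score"],2)) for n in("box","lid","short_box") for r in tip_of(c,n)])
    if c=="top":
        P=cloud(c,d);m=(d>0)&(abs(P[...,0]-.585)<.07)&(abs(P[...,1]+.19)<.1)&(P[...,2]>.15)&(P[...,2]<.26);W=P[m]-C;Rb=R(yw)
        bz=W@Rb[:,1];bx=W@Rb[:,2];by=-W@Rb[:,0]
        a=bz>.018;b=(bx<-.024);print("top face z",np.median(bz[a]),np.polyfit(bx[a],bz[a],1),np.polyfit(by[a],bz[a],1),"x face",np.median(bx[b]),np.polyfit(by[b],bx[b],1),"y",np.percentile(by[a],[1,99]))
cv2.imwrite("pics/w5.png",np.hstack([cv2.resize(ims[0][110:335,200:500],(400,300)),cv2.resize(ims[1][110:260,250:450],(400,300))])[:,:,::-1])
```

```text
18.725 [-0.1 -0.3 -0.5]
scene [('box', [0.58, -0.189, 0.163], 0.92), ('box', [0.576, -0.007, 0.019], 0.82), ('lid', [0.571, -0.187, 0.146], 0.9), ('lid', [0.429, -0.22, 0.007], 0.59), ('short_box', [0.59, 0.156, 0.161], 0.69)]
top [('box', [0.573, -0.006, 0.013], 0.84), ('box', [0.583, -0.188, 0.165], 0.57), ('lid', [0.433, -0.218, 0.002], 0.62), ('lid', [0.569, -0.191, 0.152], 0.44), ('short_box', [0.592, 0.15, 0.164], 0.62)]
top face z 0.024374779250244744 [0.02811831 0.02425396] [0.00076806 0.02410116] x face -0.03163043063327042 [-0.00236257 -0.0314428 ] y [-0.06398894  0.06392649]
```

View pics/w5.png

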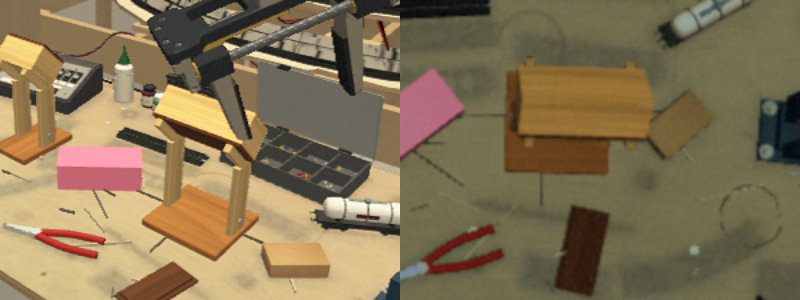

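The box lies squarely in its stand with its pale underside up (crop right (583,103)). The lid is shut beneath it on the robot side, and the hand is clear.

```bash
python3 -c "
from h import *
print(workorder.finish_job(), env.sense()['t'])"
```

```text
the job is handed in; nothing more can be done
the job is handed in; nothing more can be done
```

The longer box is turned over and back in its stand with its pale underside up and the lid shut facing down towards the robot; the shorter box was not touched, and I handed the job in at about 19 s on the robot's clock (no verdict was returned).

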